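# Tilt the jig plate out of its deep bin and pin it to the base

### The arm

A 6-joint arm with a two-finger parallel gripper is mounted at the origin on the work surface; the furniture and walls round the work are solid. World frame = base frame: x ahead of the robot, y to its left, z up, the work surface at z = 0. Lengths are in m, angles in rad, forces in N, time in s.
With the tool pointing down it reaches from about 0.275 to 0.825 m from the base axis. Payload 4.9 kg.
Tool frame: the origin (TCP) lies between the finger pads; the fingertips stand 17 mm ahead of it and the grasp point (between the pads) lies 2 mm behind it; z points along the fingers, y is the line along which they close (so a half turn about z gives the same grasp; the last joint's range is limited). The gripper opens to 85 mm and grips with 20 to 120 N. Pads are 22 mm wide; open, the fingers measure 114 mm over their backs; the gripper's body (76 mm by 85 mm) begins 54 mm behind the grasp point. The pads swing forward as they close: fully open they stand 13 mm farther back than shut.
Start: joints at [1.216, 0.326, -0.193, 1.052, 0, 1.437], TCP at [0.12, 0.537, 0.248] pointing down, gripper open.
Joint ranges: [-2.65, 2.65], [-0.97, 1.79], [-1.3, 1.35], [-1.93, 2.1], [-1.47, 1.37], [-3.14, 3.14]. Speed limits (rad/s): [2.57, 2.57, 3.14, 3.14, 3.14, 3.14].

### API

Orientations are given as a 3x3 rotation matrix whose columns are the frame's x, y, z axes.
In Python, from plant import env, eoat, cams, ticket gives the robot as it stands. Calls block until the motion is done:
- env.move_ptp(position, orientation): joint-space move of the TCP to a pose.
- env.move_l(position, speed=0.15, rot=None): straight line of the TCP; rot=None keeps the orientation; speed is the mean speed in m/s.
- env.move_joints(angles): joint-space move.
- eoat.move_gripper(opening, squeeze=None): finger opening in m; squeeze is the grip in N (None keeps the last); returns when the fingers have stopped.
- env.dwell(seconds).
- env.ik(position, orientation): joint angles nearest the present ones, or None.
- env.observe(): the state.
- cams.grab_frame(name): name is "scene" or "top" or "wrist"; returns a dict with "image" (480x640x3 uint8, red, green, blue), "z_map" (480x640 float32, m along the optical axis (not along the pixel's ray), 0 where there is no reading), "fx", "fy", "cx", "cy" (pixels), "xyz" and "orientation" of the camera in the world. Camera axes: x right, y down, z forward; pixel columns grow to the right and rows downward; lengths in m; the calibration is good to about 2 mm. A picture is of the moment at which its call begins.
A pose or a line that the arm cannot do raises env.Unreachable and nothing moves.
- ticket.finish_job(): hands the job in; it is judged then, once.
The state is a dict: "time": time; "qpos": joint angles; "qvel": joint speeds; "joint_torque": joint torques, N m; "tool_pos": TCP position; "eef_rot": TCP orientation; "wrist_force": force on the tool from outside, world axes, zero at the start; "wrist_torque": the same for the moment, N m; "gripper_width": finger opening in m; "gripper_force": force on a finger pad.
Only numpy, scipy, OpenCV 4.12 (cv2) and the standard library are available. Lean on these libraries where they do the work, as an engineer would, in place of code of your own. Each camera call takes 0.05 s, during which the arm holds its last target. There are 200 camera calls.

### The job

Take the metal plate out of the deep narrow bin: a hood covers one end, so lift the grip end first and tilt the plate out from under it. Lay the plate flat on the steel base, square to it and with its hole over the base's hole, then take the pin from its stand and push it all the way down through both holes. Leave the satellite, vial, tape roll and cutters where they are.

Things in the scene. Friction and masses are not known exactly. Their poses are not given: they have to be found in the camera images.
- bin: Grey plastic bin fixed to the desk, outside 168 x 78 x 65 mm (x, y, z), origin at the centre of its underside. Walls and floor 5 mm, rim 65 mm above the desk. A hood closes the mouth over the first 45 mm from the outside of the -x wall, full width, its underside 61 mm above the desk; the rest of the mouth is open. The -x end points roughly to the robot.
- plate_grip (a point): Point in the grip of the aluminium plate, 28 mm above the plate's underside. Plate 150 (x) x 60 (y) x 6 mm, 0.14 to 0.23 kg. The grip is an upright tab 8 mm thick along x, 34 mm wide along y, rising 40 mm above the plate's top face, 30 mm from the plate's middle towards +x. x runs along the plate to the grip end, z up out of it.
- plate_hole (a point): Centre of the 16 mm hole through the plate, half-way through its thickness, on the centre line, 80 mm behind the grip (towards -x); same axes as plate_grip.
- plate_tail (a point): Middle of the plate's -x edge, half-way up its 6 mm thickness; axes as plate_grip. At the start the plate lies on the bin's floor, this edge under the hood and the grip end at the open end, with about 4 mm of play at each end and side.
- base: Flat steel base block fixed to the desk, 170 (x) x 76 (y) x 28 mm, origin at the centre of its underside; the -x end points roughly to the robot.
- base_hole (a point): Centre of the mouth of the 16 mm hole that goes right through the base, in its top face 28 mm above the desk, 50 mm from the base's middle towards -x; axes as the base. With the holes in line and the plate square, the plate's grip is at the base's +x side and the plate is centred on the base.
- stand: Black plastic stand fixed to the desk, 40 x 40 x 36 mm, with a 15 mm hole from top to bottom in the middle, in which the pin stands loosely; origin at the centre of its underside.
- pin_head (a point): Centre of the pin's handle: a round black handle 22 mm in diameter and 42 mm high, this point half-way up it, 49 mm above the pin's tip. Below the handle a 10 mm steel shank, 28 mm long, with a tapered foot. The handle rests on the stand's top at the start and is too large for the holes. z runs along the pin, up towards the handle.
- pin_tip (a point): Tip of the pin's shank. Fully home in the base, with the plate between, it is 6 mm above the desk.
- satellite_mid (a point): Bystander: boxy test satellite with dark panels, 111 x 111 x 169 mm, standing on the desk; this point is its middle, 84 mm up.
- vial_mid (a point): Bystander: amber vial with a dark cap, 25 mm in diameter, 51 mm high, standing; this point is its middle.
- tape_mid (a point): Bystander: roll of amber tape lying flat, 79 mm across, 19 mm high; this point is its middle.
- cutters_mid (a point): Bystander: flush cutters lying flat, 44 x 124 x 11 mm; this point is their middle.
- pen_pot_1: Pen pot fixed on the desk near the stand or the vial: round, 78 mm across, 98 mm high, with pens standing up to about 170 mm above the desk; origin at the centre of its underside.
Mind the look-alikes: they are no part of the job. Leave any red or yellow look-alike of the part that bears pin_head alone.

How it is judged:
By the outcome, as a careful person would: the job done as asked, in the order asked, and still so for the second after the job is handed in, with the robot touching nothing.
It also fails if it takes over 64 s, if anything falls off the work surface, if the arm or the gripper's body presses on something with over 40 N, if the wrist force passes 120 N, or if a joint passes its speed limit or range.

## Working session

There is one attempt and no reset: what is moved stays moved. The work goes in short steps, each a Python script; the robot and the scene stay as the last script left them, time stands still between calls to the robot, and variables do not carry over. Pictures are saved under pics/ and viewed, at most 10 in all, crops included, and the job is handed in when it is done.

```bash
mkdir -p pics; ls; python3 - <<'E'
from plant import env,eoat,cams,ticket
import cv2,numpy as np
for n in("top","scene"):
    f=cams.grab_frame(n); cv2.imwrite(f"pics/{n}0.png",f["image"][...,::-1]); np.savez(f"{n}0.npz",**f)
    print(n,f["fx"],f["cx"],f["cy"],np.round(f["xyz"],3),np.round(f["orientation"],3).tolist())
s=env.observe();print(s["time"],s["tool_pos"],s["wrist_force"])
E
```

```text
pics
top 458.6596184760851 318.0647309170692 234.2689734414852 [ 0.447 -0.096  0.898] [[0.055, -0.974, 0.218], [-0.998, -0.055, 0.008], [0.004, -0.218, -0.976]]
scene 568.5524636271866 316.2878052155643 237.8934560842312 [-0.138  0.469  0.524] [[-0.586, -0.346, 0.733], [-0.81, 0.242, -0.534], [0.007, -0.907, -0.422]]
0.1 [0.12027593 0.53616469 0.24757486] [-0.93747642  0.43983106  0.58606062]
```

View pics/top0.png

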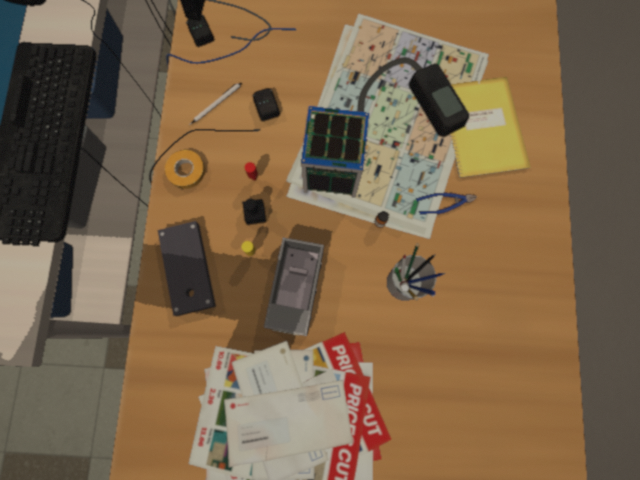

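View pics/scene0.png

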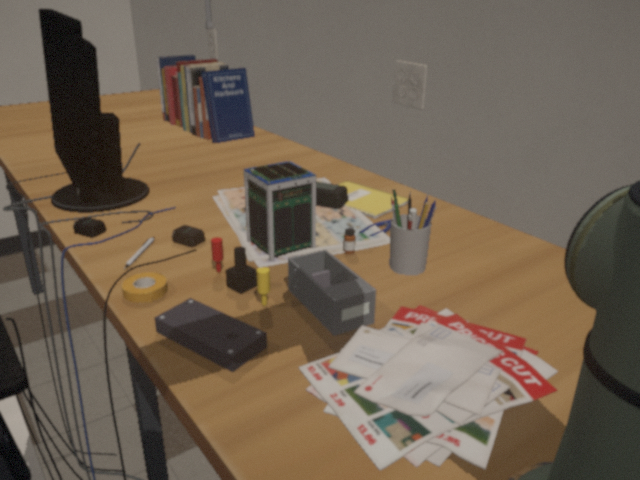

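Top view: the bin is at about (295,285), with its hood at the lower end and the grip tab at about (298,270). The base is at (187,268) with its hole at (190,293), and the stand with the pin is at (255,208). There are three pin candidates: the black handle on the black stand at top (255,205) / scene (240,258), red at (250,170) / (217,252), and yellow at (247,247) / (263,280). The black one standing in the stand fits; red and yellow are look-alikes.

```bash
cat > h.py <<'E'
import numpy as np,cv2
def cloud(f):
    v,u=np.mgrid[0:480,0:640];z=f["z_map"]
    p=np.stack([(u-f["cx"])/f["fx"]*z,(v-f["cy"])/f["fy"]*z,z],-1)
    return p@f["orientation"].T+f["xyz"]
def cast(f,uv,h):
    uv=np.atleast_2d(uv).astype(float)
    d=np.c_[(uv[:,0]-f["cx"])/f["fx"],(uv[:,1]-f["cy"])/f["fy"],np.ones(len(uv))]@f["orientation"].T
    return f["xyz"]+d*((h-f["xyz"][2])/d[:,2])[:,None]
def proj(f,p):
    q=(np.atleast_2d(p)-f["xyz"])@f["orientation"]
    return np.c_[q[:,0]/q[:,2]*f["fx"]+f["cx"],q[:,1]/q[:,2]*f["fy"]+f["cy"]]
def rect(pts):
    (c,s,a)=cv2.minAreaRect((pts[:,:2]*1000).astype(np.float32))
    b=cv2.boxPoints((c,s,a)); e=[b[1]-b[0],b[2]-b[1]]; e=max(e,key=np.linalg.norm)
    e=e*np.sign(e[0]); return np.round(c,1),np.round(sorted(s),1),round(float(np.degrees(np.arctan2(e[1],e[0]))),2)
E
python3 - <<'E'
from h import *
f=dict(np.load("top0.npz")); P=cloud(f)
def reg(u0,v0,u1,v1,lo,hi):
    Q=P[v0:v1,u0:u1]; m=(Q[...,2]>lo)&(Q[...,2]<hi)
    m=cv2.morphologyEx(m.astype(np.uint8),cv2.MORPH_OPEN,np.ones((2,2)))>0
    return Q[m]
for n,a in dict(desk=(330,205,350,330,-.02,.02),bin=(255,232,330,340,.055,.075),tab=(275,245,315,300,.035,.058),base=(150,212,222,322,.018,.038),stand=(238,190,272,228,.025,.045),pin=(238,190,272,228,.06,.09)).items():
    q=reg(*a); print(n,len(q),q.mean(0).round(4),rect(q))
im=f["image"]
a=cv2.resize(im[195:345,140:340],(800,600),interpolation=cv2.INTER_CUBIC)
cv2.imwrite("pics/c1.png",a[...,::-1])
E
```

```text
desk 2493 [ 0.5847 -0.1346  0.0014] (array([ 578.6, -133.6]), array([ 61.1, 267.4]), -2.89)
bin 1626 [ 0.5038 -0.0491  0.0606] (array([537.3, -49.8]), array([ 99.5, 178.6]), -2.02)
tab 178 [ 0.5723 -0.0516  0.0442] (array([529.7, -51.6]), array([ 75.8, 172.9]), 4.67)
base 3542 [0.5597 0.1584 0.0285] (array([502. ,  93.3]), array([159.3, 361.6]), 49.94)
stand 289 [0.6756 0.0348 0.0325] (array([685.9,  39.8]), array([38.6, 49.5]), 11.92)
pin 130 [0.679  0.0373 0.0709] (array([681.8,  39.1]), array([20.5, 21.6]), 22.66)
```

View pics/c1.png

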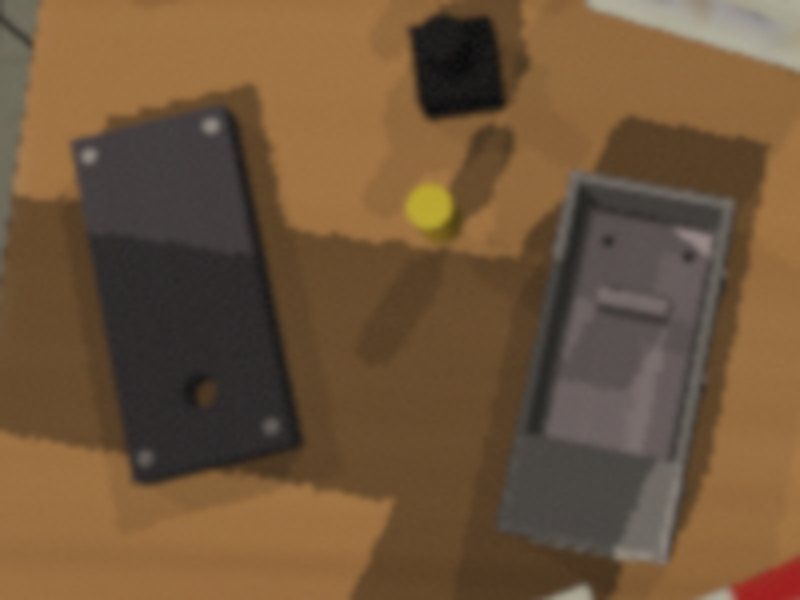

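The crop confirms the black handle on the black stand is the pin. It also shows the base corners, its hole at crop (200,392), and the tab at crop (633,302). Next I take close-up wrist views of the base and bin.

```bash
python3 - <<'E'
from h import *
from plant import env,eoat,cams
f=dict(np.load("top0.npz"))
c=lambda l:np.array(l)/4.+np.array([140,195])-.375
for n,l,h in (("base",[(75,143),(228,108),(300,447),(140,483)],.028),("bin",[(572,175),(735,202),(668,562),(500,530)],.065),("tab",[(598,293),(668,312)],.051),("hole",[(200,392)],.028)):
    p=cast(f,c(l),h); print(n,p[:,:2].round(4).tolist(),p.mean(0).round(4)); 
    if len(l)==4: print(rect(p))
def R(yaw): # tool down, tool y along (cos,sin)
    y=np.array([np.cos(yaw),np.sin(yaw),0]);z=np.array([0,0,-1.]);return np.c_[np.cross(y,z),y,z]
for n,p in (("w_base",[.54,.155,.30]),("w_bin",[.50,-.05,.30]),("w_stand",[.62,.035,.30])):
  for yaw in (0,np.pi):
    q=env.ik(p,R(yaw)); print(n,yaw,None if q is None else np.round(q,2))
  env.move_ptp(p,R(0))
  g=cams.grab_frame("wrist"); np.savez(n+".npz",**g); cv2.imwrite(f"pics/{n}.png",g["image"][...,::-1])
  print(np.round(g["xyz"],3),g["fx"],np.round(g["orientation"],2).tolist(),env.observe()["time"])
a=[cv2.resize(cv2.imread(f"pics/{n}.png"),(400,300)) for n in("w_base","w_bin","w_stand")]
cv2.imwrite("pics/m1.png",np.vstack([np.hstack(a[:2]),np.hstack([a[2],a[2]*0])]))
E
```

```text
base [[0.6315, 0.2214], [0.6532, 0.1492], [0.492, 0.097], [0.4712, 0.1698]] [0.562  0.1593 0.028 ]
(array([561.7, 159.2]), array([ 75.6, 171. ]), 17.86)
bin [[0.6215, -0.0241], [0.613, -0.1003], [0.4489, -0.0792], [0.4586, -0.0038]] [ 0.5355 -0.0519  0.065 ]
(array([535.8, -51.8]), array([ 76.7, 165.5]), -7.31)
tab [[0.5691, -0.039], [0.562, -0.0721]] [ 0.5656 -0.0555  0.051 ]
hole [[0.5149, 0.1468]] [0.5149 0.1468 0.028 ]
w_base 0 [ 0.15  0.32 -0.07  1.18  0.    1.72]
w_base 3.141592653589793 [ 0.15  0.32 -0.07  1.18  0.   -1.42]
[0.54  0.232 0.425] 343.89292420086673 [[1.0, 0.0, -0.0], [0.0, -0.96, -0.29], [-0.0, 0.29, -0.96]] 2.2
w_bin 0 [-0.25  0.21 -0.22  1.14  0.    1.32]
w_bin 3.141592653589793 [-0.25  0.21 -0.22  1.14  0.   -1.82]
[0.501 0.026 0.425] 343.89292420086673 [[1.0, 0.0, 0.0], [0.0, -0.96, -0.29], [0.0, 0.29, -0.96]] 3.1
w_stand 0 [-0.06  0.44  0.1   1.24  0.    1.51]
w_stand 3.141592653589793 [-0.06  0.44  0.1   1.24  0.   -1.63]
[0.62  0.112 0.424] 343.89292420086673 [[1.0, 0.0, -0.0], [0.0, -0.96, -0.29], [-0.0, 0.29, -0.96]] 3.7917
```

View pics/m1.png

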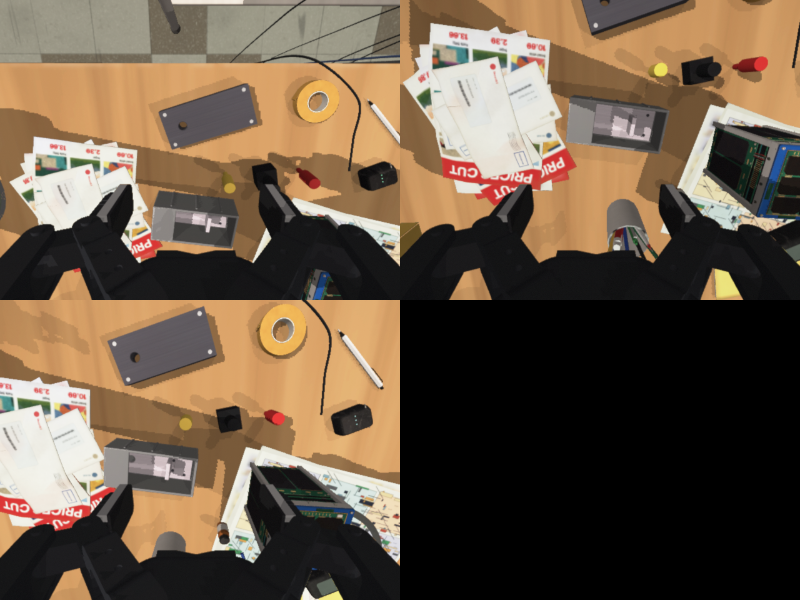

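The wrist mosaic shows the base (top-left tile, 210,115), bin (195,215), black pin on its stand (265,180), and the red and yellow look-alikes beside it, all unobstructed. I'll refine the numbers from these frames.

```bash
python3 - <<'E'
from h import *
def comp(m,near):
    m=cv2.morphologyEx(m.astype(np.uint8),cv2.MORPH_OPEN,np.ones((2,2)))
    n,l,s,c=cv2.connectedComponentsWithStats(m)
    k=[i for i in range(1,n) if s[i,4]>25]
    if not k: return None
    i=min(k,key=lambda i:np.hypot(*(c[i]-near)));return l==i
def outline(f,m,h):
    c=max(cv2.findContours(m.astype(np.uint8),0,1)[0],key=cv2.contourArea)[:,0]
    return rect(cast(f,c,h))
for n in("w_base","w_bin","w_stand","top0"):
    f=dict(np.load(n+".npz"));P=cloud(f);im=f["image"].astype(int)
    d=P[...,2]
    for nm,xy,h,t in(("base",(.562,.159),.028,.006),("stand",(.67,.037),.036,.006),("pintop",(.682,.038),.078,.008),("rim",(.536,-.052),.065,.008),("tabtop",(.5656,-.0555),.051,.007)):
        near=proj(f,[*xy,h])[0]
        r={"base":.12,"stand":.04,"pintop":.03,"rim":.11,"tabtop":.025}[nm]
        m=(abs(d-h)<t)&(np.hypot(P[...,0]-xy[0],P[...,1]-xy[1])<r)
        if nm in("base",): m&=im.max(2)<130
        M=comp(m,near)
        if M is None: continue
        print(n,nm,M.sum(),"z",d[M].mean().round(4),*outline(f,M,h),"mean",P[M].mean(0)[:2].round(4))
    # base hole: light wood pixels inside base region
    if n!="w_bin":
        near=proj(f,[.5149,.1468,.028])[0].round().astype(int)
        u,v=near; w=im[v-14:v+14,u-14:u+14]; print(n,"hole px",near)
        cv2.imwrite(f"pics/hole_{n}.png",cv2.resize(w.astype(np.uint8)[...,::-1],(264,264),interpolation=0))
f=dict(np.load("w_bin.npz"));im=f["image"]
u,v=proj(f,[.5656,-.0555,.051])[0].astype(int)
T=cv2.resize(im[v-45:v+45,u-100:u+60],(800,450),interpolation=cv2.INTER_CUBIC)[...,::-1]; print("tab crop origin",u-100,v-45)
H=np.hstack([cv2.resize(cv2.imread(f"pics/hole_{n}.png"),(150,150)) for n in("w_base","w_stand","top0")]+[np.zeros((150,350,3),np.uint8)])
cv2.imwrite("pics/c2.png",np.vstack([T,H]))
E
```

```text
w_base base 9304 z 0.0282 [563.7 165.7] [ 76.5 169.8] 17.62 mean [0.5656 0.1674]
w_base stand 604 z 0.0439 [682.   44.7] [41.1 42.3] -77.92 mean [0.6764 0.0554]
w_base pintop 93 z 0.0814 [686.5  50.2] [ 7.  21.4] -51.85 mean [0.685  0.0514]
w_base rim 3603 z 0.0606 [537.4 -45.5] [ 82.4 167.3] -7.49 mean [ 0.5161 -0.0456]
w_base tabtop 168 z 0.0436 [567. -50.] [ 8.7 36.7] 81.84 mean [ 0.5677 -0.0552]
w_base hole px [292 205]
w_bin base 4346 z 0.028 [560.9 126.8] [ 47.7 163. ] 0.02 mean [0.5419 0.1351]
w_bin stand 1012 z 0.0352 [681.6  42.9] [40.  42.2] 11.44 mean [0.6775 0.0428]
w_bin pintop 484 z 0.0737 [680.7  43.1] [20.6 23.9] 0.01 mean [0.6831 0.0433]
w_bin rim 4737 z 0.0611 [536.9 -47.7] [ 78.2 167.2] -7.51 mean [ 0.5103 -0.0441]
w_bin tabtop 243 z 0.047 [566.5 -51.3] [ 8.9 34.4] 82.02 mean [ 0.5673 -0.0521]
w_stand base 12142 z 0.0282 [564. 165.] [ 75.8 169.5] 17.59 mean [0.5661 0.1668]
w_stand stand 782 z 0.0346 [682.7  43.6] [40.4 40.5] -78.52 mean [0.6801 0.0468]
w_stand pintop 365 z 0.0727 [682.  44.] [20.6 22.3] -43.47 mean [0.683 0.043]
w_stand rim 4011 z 0.0625 [537.7 -46.5] [ 80.4 167. ] -7.51 mean [ 0.5123 -0.0421]
w_stand tabtop 193 z 0.046 [567.8 -50.8] [ 8.2 35.3] 81.98 mean [ 0.5672 -0.0529]
w_stand hole px [216  96]
top0 base 3479 z 0.0288 [561.1 159.1] [ 77.  169.9] 17.5 mean [0.5599 0.1587]
top0 stand 261 z 0.0339 [679.3  37.2] [40.3 40.6] 12.03 mean [0.6762 0.0351]
top0 pintop 108 z 0.0742 [678.8  37.1] [19.3 20.7] -86.75 mean [0.6798 0.0376]
top0 rim 1553 z 0.061 [534.1 -53.6] [ 77.8 167.3] -7.63 mean [ 0.5011 -0.0501]
top0 tabtop 82 z 0.0463 [564.  -57.2] [ 8.3 33.3] 81.07 mean [ 0.5645 -0.0571]
top0 hole px [190 293]
tab crop origin 271 162
```

View pics/c2.png

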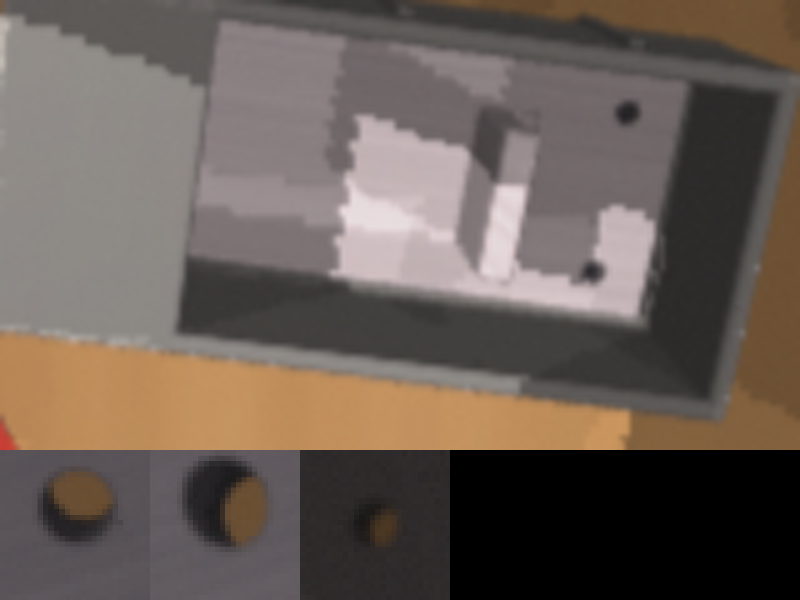

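The wrist and top views disagree by about 6 mm in y. A half-turned wrist view will separate hand-eye error from the rest, and the scene camera gives a third opinion.

```bash
cat >> h.py <<'E'
def R(yaw,tilt=0): # tool y along plate x (yaw); plate x pitched up by tilt
    c,s=np.cos(yaw),np.sin(yaw); y=np.array([c*np.cos(tilt),s*np.cos(tilt),np.sin(tilt)])
    z=-np.array([-c*np.sin(tilt),-s*np.sin(tilt),np.cos(tilt)]);return np.c_[np.cross(y,z),y,z]
D={"base":((.5625,.162),.028,.006,.12),"stand":((.681,.04),.036,.006,.04),"pintop":((.681,.04),.078,.008,.03),"rim":((.536,-.05),.065,.008,.11),"tabtop":((.566,-.053),.051,.007,.03)}
def find(f,nm,xy=None,h=None):
    x0,h0,t,r=D[nm]; xy=x0 if xy is None else xy; h=h0 if h is None else h
    P=cloud(f);d=P[...,2];m=(abs(d-h)<t)&(np.hypot(P[...,0]-xy[0],P[...,1]-xy[1])<r)
    if nm=="base": m&=f["image"].max(2)<130
    m=cv2.morphologyEx(m.astype(np.uint8),cv2.MORPH_OPEN,np.ones((2,2)))
    n,l,s,c=cv2.connectedComponentsWithStats(m)
    k=[i for i in range(1,n) if s[i,4]>20]
    if not k: return None
    near=proj(f,[*xy,h])[0];M=l==min(k,key=lambda i:np.hypot(*(c[i]-near)))
    c=max(cv2.findContours(M.astype(np.uint8),0,1)[0],key=cv2.contourArea)[:,0]
    return rect(cast(f,c,h))
E
python3 - <<'E'
from h import *
from plant import env,eoat,cams
env.move_ptp([.56,.05,.30],R(np.pi))
g=cams.grab_frame("wrist");np.savez("w_pi.npz",**g); print(g["xyz"],env.observe()["tool_pos"],env.observe()["time"])
for n in("w_pi","scene0"):
    f=dict(np.load(n+".npz"))
    for k in D: print(n,k,find(f,k))
E
```

```text
[ 0.56038813 -0.02299705  0.42510324] [0.56000976 0.04991267 0.30002124] 6.475
w_pi base (array([561.7, 165.8]), array([ 77.8, 169.3]), 17.57)
w_pi stand (array([679.5,  44.4]), array([40.2, 41.6]), 11.76)
w_pi pintop (array([678.9,  44.2]), array([20.7, 22.1]), -0.05)
w_pi rim (array([534.9, -46.6]), array([ 77.9, 167.2]), -7.54)
w_pi tabtop (array([564.7, -50.4]), array([ 8. , 33.4]), 82.38)
scene0 base (array([554.2, 166.6]), array([ 81.8, 175.2]), 17.61)
scene0 stand (array([671.2,  45.4]), array([46.7, 47.6]), 9.5)
scene0 pintop (array([668.7,  47.1]), array([19.4, 32.9]), -29.49)
scene0 rim (array([525.7, -43.7]), array([ 84.4, 177.3]), -7.31)
scene0 tabtop (array([555.8, -48.3]), array([18.5, 37.7]), 79.24)
```

Both wrist views agree, and the tab sits exactly 30 mm from the middle of the bin, as specified. I use the wrist averages and go for the grasp and tilt-out.

```bash
cat > pick.py <<'E'
from h import *
from plant import env,eoat,cams
G=np.array([.5660,-.0508]);yaw=np.radians(-7.6);F=np.diag([-1,-1,1.])
ex=lambda t:np.array([np.cos(yaw)*np.cos(t),np.sin(yaw)*np.cos(t),np.sin(t)])
nz=lambda t:np.array([-np.cos(yaw)*np.sin(t),-np.sin(yaw)*np.sin(t),np.cos(t)])
z0=.032; g=np.r_[G,z0]; h=z0-.005; T=g-.105*ex(0)-h*nz(0)
W=[]
for t in np.radians([6,12,18,24,30]): W.append((T+[0,0,.002]+.105*ex(t)+h*nz(t),t))
t=W[-1][1]; W.append((W[-1][0]+.062*ex(t),t)); W.append((W[-1][0]+[0,0,.07],t))
W.append((W[-1][0]*[1,1,0]+[-.03,0,.21],0))
ok=True
for f in(np.eye(3),F):
    qs=[env.ik(p,R(yaw,t)@f) for p,t in [(g,0)]+W]
    print([None if q is None else np.round(q,2).tolist() for q in qs])
    if all(q is not None for q in qs): B=f; 
E
python3 pick.py
```

```text
[[-0.22, 0.59, -0.4, 0.58, 0.0, 1.48], [-0.22, 0.51, -0.51, 0.44, 0.01, 1.48], [-0.23, 0.44, -0.63, 0.29, 0.02, 1.47], [-0.24, 0.38, -0.75, 0.13, 0.03, 1.47], [-0.25, 0.33, -0.86, -0.04, 0.05, 1.47], [-0.26, 0.3, -0.98, -0.23, 0.06, 1.46], [-0.24, 0.3, -0.83, -0.08, 0.05, 1.48], [-0.24, 0.18, -0.74, 0.13, 0.05, 1.48], [-0.23, 0.38, -0.21, 0.98, 0.0, 1.48]]
[[-0.22, 0.59, -0.4, 0.58, 0.0, -1.66], [-0.22, 0.51, -0.51, 0.44, 0.01, -1.66], [-0.23, 0.44, -0.63, 0.29, 0.02, -1.67], [-0.24, 0.38, -0.75, 0.13, 0.03, -1.67], [-0.25, 0.33, -0.86, -0.04, 0.05, -1.68], [-0.26, 0.3, -0.98, -0.23, 0.06, -1.68], [-0.24, 0.3, -0.83, -0.08, 0.05, -1.67], [-0.24, 0.18, -0.74, 0.13, 0.05, -1.67], [-0.23, 0.38, -0.21, 0.98, 0.0, -1.67]]
```

```bash
cat > run1.py <<'E'
from pick import *
B=F
def st(n):
    s=env.observe();print(n,round(s["time"],2),s["tool_pos"].round(4),"F",s["wrist_force"].round(1),"w",round(s["gripper_width"],4),round(float(np.max(s["gripper_force"])),1))
eoat.move_gripper(.032,60)
env.move_ptp([*G,.13],R(yaw)@B)
env.move_l(g,.1); st("down")
eoat.move_gripper(0,70); st("grip")
if not .005<env.observe()["gripper_width"]<.012: raise SystemExit("bad grip")
for i,(p,t) in enumerate(W):
    env.move_l(p,.08 if i<5 else .15,R(yaw,t)@B); st(i)
    if np.linalg.norm(env.observe()["wrist_force"])>40: raise SystemExit("force")
f=cams.grab_frame("wrist");a=f["image"];b=cams.grab_frame("scene")["image"]
np.savez("w_held.npz",**f)
cv2.imwrite("pics/held.png",np.hstack([cv2.resize(x,(400,300)) for x in(a,b)])[...,::-1])
E
python3 run1.py | tail -12
```

```text
[[-0.22, 0.59, -0.4, 0.58, 0.0, 1.48], [-0.22, 0.51, -0.51, 0.44, 0.01, 1.48], [-0.23, 0.44, -0.63, 0.29, 0.02, 1.47], [-0.24, 0.38, -0.75, 0.13, 0.03, 1.47], [-0.25, 0.33, -0.86, -0.04, 0.05, 1.47], [-0.26, 0.3, -0.98, -0.23, 0.06, 1.46], [-0.24, 0.3, -0.83, -0.08, 0.05, 1.48], [-0.24, 0.18, -0.74, 0.13, 0.05, 1.48], [-0.23, 0.38, -0.21, 0.98, 0.0, 1.48]]
[[-0.22, 0.59, -0.4, 0.58, 0.0, -1.66], [-0.22, 0.51, -0.51, 0.44, 0.01, -1.66], [-0.23, 0.44, -0.63, 0.29, 0.02, -1.67], [-0.24, 0.38, -0.75, 0.13, 0.03, -1.67], [-0.25, 0.33, -0.86, -0.04, 0.05, -1.68], [-0.26, 0.3, -0.98, -0.23, 0.06, -1.68], [-0.24, 0.3, -0.83, -0.08, 0.05, -1.67], [-0.24, 0.18, -0.74, 0.13, 0.05, -1.67], [-0.23, 0.38, -0.21, 0.98, 0.0, -1.67]]
down 8.97 [ 0.5664 -0.0508  0.0326] F [-0.6  0.6  0.4] w 0.0318 0.0
grip 9.31 [ 0.5668 -0.051   0.0328] F [0.6 0.2 4.7] w 0.0069 68.8
0 9.62 [ 0.5616 -0.0502  0.0448] F [ 0.   0.6 -2.2] w 0.0072 68.1
1 9.92 [ 0.5575 -0.0496  0.0548] F [-0.1 -0.7 -1.9] w 0.0068 68.4
2 10.21 [ 0.5522 -0.049   0.0645] F [ 0.4 -0.3 -2.5] w 0.0073 68.4
3 10.5 [ 0.5458 -0.0481  0.0736] F [-1.2 -0.2 -1.4] w 0.0075 68.4
4 10.8 [ 0.5387 -0.0472  0.0821] F [ 0.3  0.1 -0.8] w 0.0072 68.4
5 11.37 [ 0.5917 -0.0542  0.1134] F [-0.7  0.7 -2.2] w 0.0071 68.4
6 11.98 [ 0.5906 -0.054   0.1826] F [-0.6 -0.4 -2.5] w 0.0072 68.4
7 12.9 [ 0.5612 -0.0541  0.2085] F [ 0.2 -0.2 -2.4] w 0.007 68.3
```

View pics/held.png

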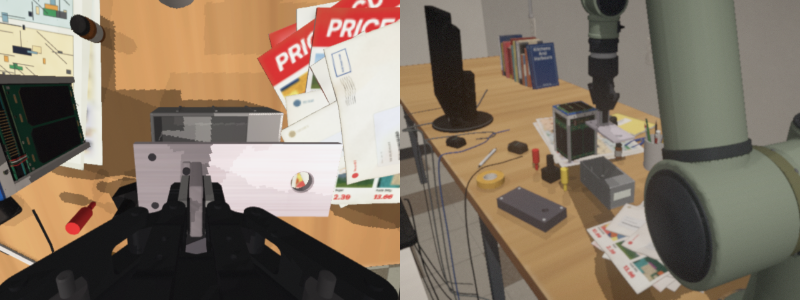

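The held view shows the plate clear of the bin and level, with its hole at tile (302,182). Next I measure the hole and the long edge relative to the TCP.

```bash
python3 - <<'E'
from h import *
from plant import env
s=env.observe();f=dict(np.load("w_held.npz"));P=cloud(f);tp=s["tool_pos"];Rt=s["eef_rot"]
L=(P-tp)@Rt; # tool frame: y = -plate x (flipped), z down
zp=.0215
m=(abs(L[...,2]-zp)<.006)
m=m.astype(np.uint8);n,l,st,c=cv2.connectedComponentsWithStats(m)
i=1+np.argmax(st[1:,4]);M=l==i;print(st[i],L[M][:,2].mean())
u,v=np.meshgrid(np.arange(640),np.arange(480))
# hole: non-mask blob inside near guess
inv=(~M).astype(np.uint8);n,l,st,c=cv2.connectedComponentsWithStats(inv)
k=[j for j in range(1,n) if 60<st[j,4]<3000]
def toL(uv,z):
    # cast onto plane at tool z
    d=np.c_[(uv[:,0]-f["cx"])/f["fx"],(uv[:,1]-f["cy"])/f["fy"],np.ones(len(uv))]@f["orientation"].T@Rt
    o=(f["xyz"]-tp)@Rt;return o+d*((z-o[2])/d[:,2])[:,None]
for j in k: print("blob",c[j],st[j,4],toL(c[j][None],zp)[0].round(4))
# upper edge of plate per column
cols=np.arange(st[0][0],640);e=[]
for x in range(230,535):
    r=np.where(M[:,x])[0]
    if len(r): e.append((x,r.min()-.5))
E=toL(np.array(e,float),zp); p=np.polyfit(E[:,1],E[:,0],1); print("edge x at y=0",p, "angle deg",np.degrees(np.arctan(p[0])),"resid",np.std(E[:,0]-np.polyval(p,E[:,1])), "y range",E[:,1].min(),E[:,1].max())
E
```

```text
[  213   227   336   119 29894] 0.02319083136871134
blob [480.44811321 288.16194969] 636 [0.0026 0.0773 0.0215]
edge x at y=0 [-0.00145756  0.03206368] angle deg -0.08351215171716277 resid 0.00022737965510996608 y range -0.03702617799705497 0.0967406047915289
```

```bash
cat > run2.py <<'E'
from h import *
from plant import env,eoat,cams
F=np.diag([-1,-1,1.])
yb=np.radians(17.6);C=np.array([.5628,.1655]);e=np.array([np.cos(yb),np.sin(yb)])
Rb=R(yb)@F
t=C+.030*e-.0016*Rb[:2,0]
print("tool x",Rb[:,0].round(2),t)
def st(n):
    s=env.observe();print(n,round(s["time"],2),s["tool_pos"].round(4),"F",s["wrist_force"].round(1),"w",round(s["gripper_width"],4))
env.move_ptp([*t,.16],Rb)
env.move_l([*t,.075],.12);st("above")
f0=env.observe()["wrist_force"][2]
for z in np.arange(.060,.0525,-.001):
    env.move_l([*t,z],.03); F_=env.observe()["wrist_force"][2]
    if F_-f0>4: break
st("contact")
eoat.move_gripper(.03); st("open")
env.move_l([*t,.15],.2)
p=np.r_[C+.0*e,.30]
env.move_ptp(p,Rb)
f=cams.grab_frame("wrist");np.savez("w_placed.npz",**f);st("look")
cv2.imwrite("pics/placed.png",f["image"][...,::-1])
E
python3 run2.py
```

```text
tool x [ 0.3  -0.95  0.  ] [0.59091193 0.1760962 ]
above 14.8 [0.5917 0.1759 0.0758] F [ 0.5  0.1 -1.5] w 0.0075
contact 16.7 [0.5909 0.1761 0.0558] F [-2.7 -1.4  5.2] w 0.0074
open 17.05 [0.591  0.1761 0.0549] F [-0.4  1.2  0.3] w 0.0302
look 18.38 [0.562  0.1653 0.2977] F [ 0.7 -0.3  0.7] w 0.0301
```

View pics/placed.png

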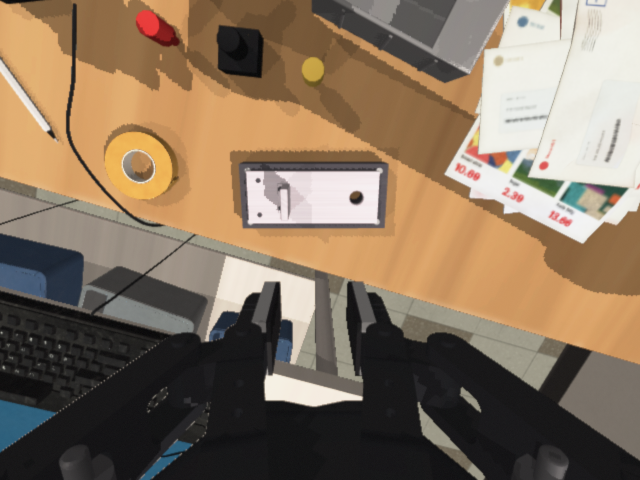

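The plate lies on the base with its hole at (356,197) and the tab at (284,203). I'll check the alignment numerically.

```bash
python3 - <<'E'
from h import *
f=dict(np.load("w_placed.npz"));im=f["image"].astype(int)
roi=np.zeros((480,640),bool);roi[155:235,232:395]=1
m=(roi&(im.min(2)>105)&(im.max(2)-im.min(2)<60)).astype(np.uint8)
n,l,s,c=cv2.connectedComponentsWithStats(m);M=(l==1+np.argmax(s[1:,4])).astype(np.uint8)
M2=cv2.morphologyEx(M,cv2.MORPH_CLOSE,np.ones((9,9)))
print(s[1:].max(0))
ct=max(cv2.findContours(M2,0,1)[0],key=cv2.contourArea)[:,0]
print("plate",rect(cast(f,ct,.034)))
b=(roi&(im.max(2)<110)&((im[...,0]-im[...,2])<15)).astype(np.uint8)|M2
b=cv2.morphologyEx(b,cv2.MORPH_CLOSE,np.ones((9,9)));b=cv2.morphologyEx(b,cv2.MORPH_OPEN,np.ones((5,5)))
ct=max(cv2.findContours(b,0,1)[0],key=cv2.contourArea)[:,0];print("base@.028",rect(cast(f,ct,.028)))
h=(im.max(2)<100)[187:207,345:367].astype(np.uint8)
w=(M==0)[185:209,343:369].astype(np.uint8);n,l,s,c=cv2.connectedComponentsWithStats(w)
i=1+np.argmax(s[1:,4]);print("hole",s[i],cast(f,c[i]+[343,185],.034)[0].round(4))
yb=np.radians(17.6);print("expected",.5628-.05*np.cos(yb),.1655-.05*np.sin(yb))
cr=cv2.resize(f["image"][150:240,230:400],(800,424),interpolation=cv2.INTER_CUBIC)
cv2.imwrite("pics/pl2.png",cr[...,::-1])
E
```

```text
[ 244  167  139   59 6906]
plate (array([562.9, 165.4]), array([ 67.2, 154.7]), 17.55)
base@.028 (array([562.9, 165.5]), array([ 75.1, 168. ]), 17.56)
hole [  7   7  13  12 127] [0.5159 0.1513 0.034 ]
expected 0.5151404666103526 0.15038150546247778
```

View pics/pl2.png

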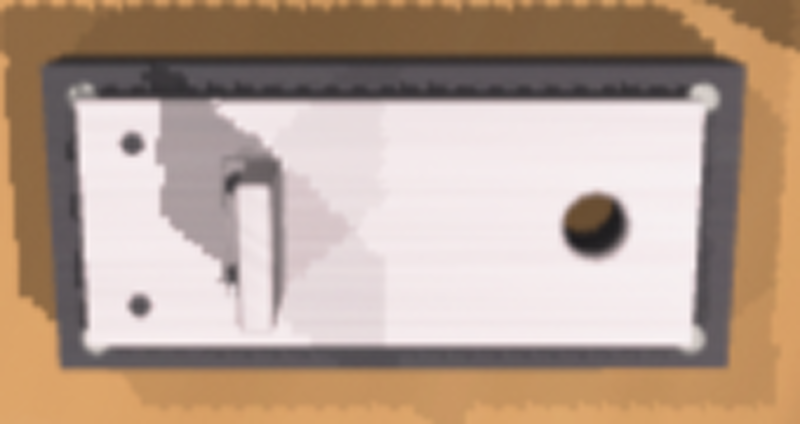

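The plate is square and centred on the base to within about 1 mm, and the holes are in line. Now the pin.

```bash
cat > run3.py <<'E'
from h import *
from plant import env,eoat,cams
F=np.diag([-1,-1,1.]);Rb=R(np.radians(17.6))@F
p=[.6805,.0438];hole=[.5155,.1506]
def st(n):
    s=env.observe();print(n,round(s["time"],2),s["tool_pos"].round(4),"F",s["wrist_force"].round(1),"w",round(s["gripper_width"],4));return s
eoat.move_gripper(.045)
env.move_ptp([*p,.14],Rb)
env.move_l([*p,.058],.1);st("at pin")
eoat.move_gripper(0,50);s=st("grip")
if not .018<s["gripper_width"]<.025: raise SystemExit("bad grip")
zg=s["tool_pos"][2]
env.move_l([*p,.16],.15)
env.move_ptp([*hole,.15],Rb)
env.move_l([*hole,.094],.1);s=st("above");f0=s["wrist_force"]
zt=zg-.002
for z in np.arange(.088,zt-.0035,-.002):
    env.move_l([*hole,z],.05);s=env.observe();d=s["wrist_force"]-f0
    if np.linalg.norm(d)>8: print("contact",z,d.round(1));break
st("down")
E
python3 run3.py
```

```text
at pin 20.57 [0.6812 0.0438 0.0588] F [-0.3 -0.2  0.5] w 0.0452
grip 20.91 [0.6811 0.0438 0.0591] F [0.  0.1 4.6] w 0.021
above 23.26 [0.5161 0.1504 0.0942] F [ 0.3 -0.   0.1] w 0.0209
contact 0.055999999999999966 [-3.2 -0.9  8.5]
down 27.52 [0.5158 0.1507 0.057 ] F [-2.9 -0.9  8.7] w 0.0203
```

It made contact exactly at the expected home height. I'll press a little, release, retreat and check.

```bash
cat > run4.py <<'E'
from h import *
from plant import env,eoat,cams
F=np.diag([-1,-1,1.]);Rb=R(np.radians(17.6))@F
h=[.5155,.1506]
env.move_l([*h,.0545],.03);s=env.observe();print(s["tool_pos"],s["wrist_force"].round(1))
eoat.move_gripper(.045)
env.move_l([*h,.16],.15)
env.move_ptp([.5628,.1655,.30],Rb);env.dwell(.3)
f=cams.grab_frame("wrist");g=cams.grab_frame("scene")["image"]
P=cloud(f);m=(np.hypot(P[...,0]-.5155,P[...,1]-.151)<.02)&(P[...,2]>.06)
print("handle top z",np.percentile(P[m][:,2],[50,90]),len(P[m]),"time",env.observe()["time"])
D["pintop"]=((.5155,.151),.076,.008,.03);print(find(f,"pintop"))
cv2.imwrite("pics/end.png",np.hstack([cv2.resize(f["image"][140:260,220:420],(400,240)),cv2.resize(g[200:380,120:420],(400,240))])[...,::-1])
E
python3 run4.py
```

```text
[0.51585684 0.15069868 0.05681013] [-6.6  0.  21.2]
handle top z [0.35501929 0.37138831] 18032 time 30.025
(array([515.6, 150.3]), array([20.8, 20.9]), -72.46)
```

View pics/end.png

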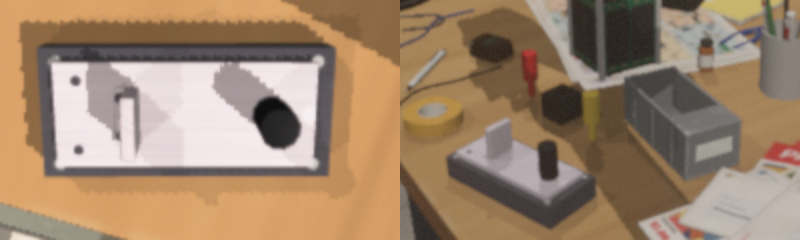

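The handle is flush on the plate, upright and centred over the hole at tile (277,122). The plate is square on the base and the other objects have not moved.

```bash
python3 -c "
from plant import ticket
print(ticket.finish_job())"
```

```text
the job is handed in; nothing more can be done
None
```

The job is handed in at about 30 s on the robot clock: the plate is out of the bin and square on the base to within about 1 mm, the pin is pushed fully home through both holes, and the satellite, vial, tape roll and cutters were not touched.

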